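# Empty the terminal-strip machine's catch tray and restart it

## Robot

A 6-joint arm with a two-finger parallel gripper is mounted at the origin on the work surface. World frame = base frame: x ahead of the robot, y to its left, z up, the work surface at z = 0. Lengths are in mm, angles in rad, forces in N, time in s.
With the tool pointing down it reaches from about 300 to 775 mm from the base axis. Payload 14.6 kg.
Tool frame: the origin (TCP) lies midway between the tips of the shut fingers; the grasp point (between the pads) lies 19 mm behind it (manip.grasp_offset is the distance from the TCP to the grasp point, in mm); z points along the fingers, y is the line along which they close (so a half turn about z gives the same grasp; the last joint's range is limited). The gripper opens to 94 mm and grips with 3 to 60 N. Pads are 16 mm wide; open, the fingers measure 119 mm over their backs; the gripper's body (75 mm by 177 mm) begins 78 mm behind the grasp point.
Start: joints at [-1.339, 0.3, 1.521, -0, 1.321, -0.067], TCP at [161.898, -525.622, 205.446] pointing down, gripper open.
Joint ranges: [-3.03, 3.03], [-0.79, 2.21], [0.23, 2.52], [-1.04, 4.18], [0, 3.07], [-2.55, 2.55]. Speed limits (rad/s): [2.22, 2.22, 2.57, 3.14, 3.14, 3.14].

## Interface

Orientations are given as [roll, pitch, yaw] about the fixed x, y, z axes, in that order (R = Rz(yaw) Ry(pitch) Rx(roll)).
In Python, from cell import manip, viewer gives the robot as it stands. The module is installed in compiled form; this text tells all that it offers.
- The arm moves only by the tool move_arm, never from a script. Its argument "moves" is a list of rows, each a list of 4 numbers: the shift along the tool's x, y, z in m, then the turn about the tool's z in rad. A call has 1 to 12 rows; each row is the pose to reach, as a shift and turn from the pose commanded when the call began, along the tool's axes at that moment; what a row does not reach only later rows make up. A row lasts 1/10 s, in which the tool goes at most 50 mm and 8.59 degrees, less where a joint would pass 70% of its speed; a pose out of reach is approached as far as the arm can. A call with a gripper value outside its range is refused whole. "jaw" is the finger opening in m, from 0 to 0.094, set as the call begins (left out, the last holds). The fingers move at their own pace and stop on an object; "squeeze" is the grip in N (left out, the last holds). Time passes only in rows, so rows that repeat a pose let the fingers close. It gives the time, the measured TCP pose, the force, the opening and the grip force at its end, in the units of the state.
- manip.read_state(): the state, without advancing time (a new reading comes with each control period).
- viewer.camera(name): name is "side" or "top" or "wrist"; returns a dict with "frame" (400x640x3 uint8, blue, green, red), "z_map" (400x640 float32, mm along the optical axis (not along the pixel's ray), 0 where there is no reading), "fx", "fy", "cx", "cy" (pixels), "origin" and "orientation" of the camera in the world. Camera axes: x right, y down, z forward; pixel columns grow to the right and rows downward; lengths in mm; the calibration is good to about 2 mm. A picture is of the moment at which its call begins.
- manip.sign_off(): hands the job in; it is judged then, once.
The state is a dict: "clock": time; "joints": joint angles; "qd": joint speeds; "effort": joint torques, N m; "eef_pos": TCP position; "eef_rot": TCP orientation; "wrist_force": force on the tool from outside, world axes, zero at the start; "moment": the same for the moment, N m; "finger_gap": finger opening in mm; "finger_force": force on a finger pad.
Only numpy, scipy, OpenCV 4.12 (cv2) and the standard library are available. Lean on these libraries where they do the work, as an engineer would, in place of code of your own. Each camera call takes 0.05 s, during which the arm holds its last target. There are 200 camera calls.

## Task

Press the large hold key on the operator panel to pause the terminal-strip machine, then move every finished strip from its catch tray into the blue tote, each standing upright, rail down, flat on the tote's floor and not on another strip. The blocks are brittle, so grip gently (about 50 N on each finger at most) and leave the other things on the bench alone. Once the tray is empty, press the small middle clear key fully, let it up, and then press the far start key.

Things in the scene. Friction and masses are not known exactly. Their poses are not given: they have to be found in the camera images.
- strip1: One of up to six identical finished terminal strips (some absent): grey terminal blocks on a steel rail, 0.22 kg, lying rail down in the catch tray. 96 long (x) x 50 (y) x 54 mm high; stepped: base 50 wide up to 24 mm, then a central ridge 84 long x 20 mm thick (along y) from 24 to 54 mm above the underside, to grip from above. Origin: centre of the underside, z up. Both ends alike.
- strip2: One of up to six identical finished terminal strips (some absent): grey terminal blocks on a steel rail, 0.22 kg, lying rail down in the catch tray. 96 long (x) x 50 (y) x 54 mm high; stepped: base 50 wide up to 24 mm, then a central ridge 84 long x 20 mm thick (along y) from 24 to 54 mm above the underside, to grip from above. Origin: centre of the underside, z up. Both ends alike.
- strip3: One of up to six identical finished terminal strips (some absent): grey terminal blocks on a steel rail, 0.22 kg, lying rail down in the catch tray. 96 long (x) x 50 (y) x 54 mm high; stepped: base 50 wide up to 24 mm, then a central ridge 84 long x 20 mm thick (along y) from 24 to 54 mm above the underside, to grip from above. Origin: centre of the underside, z up. Both ends alike.
- strip4: One of up to six identical finished terminal strips (some absent): grey terminal blocks on a steel rail, 0.22 kg, lying rail down in the catch tray. 96 long (x) x 50 (y) x 54 mm high; stepped: base 50 wide up to 24 mm, then a central ridge 84 long x 20 mm thick (along y) from 24 to 54 mm above the underside, to grip from above. Origin: centre of the underside, z up. Both ends alike.
- strip5: One of up to six identical finished terminal strips (some absent): grey terminal blocks on a steel rail, 0.22 kg, lying rail down in the catch tray. 96 long (x) x 50 (y) x 54 mm high; stepped: base 50 wide up to 24 mm, then a central ridge 84 long x 20 mm thick (along y) from 24 to 54 mm above the underside, to grip from above. Origin: centre of the underside, z up. Both ends alike.
- strip6: One of up to six identical finished terminal strips (some absent): grey terminal blocks on a steel rail, 0.22 kg, lying rail down in the catch tray. 96 long (x) x 50 (y) x 54 mm high; stepped: base 50 wide up to 24 mm, then a central ridge 84 long x 20 mm thick (along y) from 24 to 54 mm above the underside, to grip from above. Origin: centre of the underside, z up. Both ends alike.
- tray_floor (a point): Centre of the inner floor of the machine's fixed sheet-steel catch tray, 4 mm above the bench. Tray 250 x 250 mm outside, walls 4 mm thick, 22 mm high, axes along its sides. A chute (60 to 110 mm above the bench) hangs 165 mm and more in +y from this point and rises to the grey machine housing: near face 220 mm in +y from this point, top 0.22 m above the bench.
- tote: Loose blue plastic tote, open-topped, 270 (x) x 290 (y) x 70 mm high outside, walls and floor 5 mm thick, 1.2 kg. Origin: centre of its underside, axes along its sides.
- tote_in (a point): Centre of the tote's inner floor (5 mm above its underside), axes of the tote. The inner floor is 260 (x) x 280 mm (y): room for six strips standing side by side, e.g. two rows of three.
- panel: Fixed operator panel, a grey box 210 (x) x 84 (y) x 45 mm high between tray and tote, with three round spring keys in a row along its x axis. Origin: centre of its underside; x points roughly away from the robot.
- key_hold (a joint): Travel of the large HOLD key (42 mm across), the one nearest the robot: 0 m up, 0.006 m fully down; a spring brings it back, about 5 N holds it fully down. It counts as pressed beyond 0.0042 m.
- key_hold_top (a point): Centre of the top face of the large HOLD key (42 mm across), the one nearest the robot; press straight down here.
- key_clear (a joint): Travel of the small middle CLEAR key (26 mm across): 0 m up, 0.006 m fully down; a spring brings it back, about 5 N holds it fully down. It counts as pressed beyond 0.0042 m.
- key_clear_top (a point): Centre of the top face of the small middle CLEAR key (26 mm across); press straight down here.
- key_start (a joint): Travel of the small START key (26 mm across), the one farthest from the robot: 0 m up, 0.006 m fully down; a spring brings it back, about 5 N holds it fully down. It counts as pressed beyond 0.0042 m.
- key_start_top (a point): Centre of the top face of the small START key (26 mm across), the one farthest from the robot; press straight down here.
- dish: Bystander: shallow red dish, 100 mm across, 25 mm high, beyond the work. Origin: centre of its underside.
- tape: Bystander: yellow roll of tape lying flat, 90 mm across, 22 mm high. Origin: centre of its underside.
- carton: Bystander: small cardboard carton, 80 x 120 x 70 mm high. Origin: centre of its underside.
- driver: Bystander: screwdriver 180 mm long, lying on the bench on the tote's side. Origin: near its middle.
Mind the look-alikes: they are no part of the job. What is shaped like the panel but green or purple is not meant.

How it is judged:
By the outcome, as a careful person would: the job done as asked, in the order asked, and still so for the second after the job is handed in, with the robot touching nothing.
Of strip1, strip2, strip3, strip4, strip5, strip6 only 4 to 6 are there at a start; the rules pass over those that are not, and their reading is None.
At some moment in a run one of strip1, strip2, strip3, strip4, strip5, strip6 may be knocked a few centimetres aside while the robot is not near it.
It also fails if it takes over 210 s, if anything falls off the work surface, if the arm or the gripper's body presses on something with over 40 N, if the wrist force passes 120 N, or if a joint passes its speed limit or range.

## Working session

There is one attempt and no reset: what is moved stays moved. The work goes in short steps, Python scripts to look and compute and a tool call to move; the robot and the scene stay as the last step left them, time stands still between calls to the robot, and variables do not carry over. Pictures are saved under pics/ and viewed, at most 14 in all, crops included, and the job is handed in when it is done.

Besides the shell and the picture viewer there is one more tool, called as name([rows], argument=value, ...), one row to a line, values as JSON. move_arm: Moves the arm, as the interface text tells. Its arguments: {"type":"object","properties":{"moves":{"type":"array"},"jaw":{"type":"number"},"squeeze":{"type":"number"}},"required":["moves"]}

```bash
mkdir -p pics; ls
cat > h.py <<'E'
import numpy as np, cv2
from cell import manip, viewer
def cam(n):
    c=viewer.camera(n); return c
def rot(c):
    o=np.array(c["orientation"],float)
    if o.shape==(3,3): return o
    from scipy.spatial.transform import Rotation as R
    return R.from_euler('xyz',o).as_matrix() if o.size==3 else R.from_quat(o).as_matrix()
def cloud(c):
    z=c["z_map"]; v,u=np.mgrid[:z.shape[0],:z.shape[1]]
    p=np.stack([(u-c["cx"])/c["fx"]*z,(v-c["cy"])/c["fy"]*z,z],-1)
    w=p@rot(c).T+np.array(c["origin"]); w[z==0]=np.nan
    return w
E
python3 - <<'E'
from h import *
print(manip.read_state())
for n in ("top","side"):
    c=cam(n); cv2.imwrite(f"pics/{n}0.png",c["frame"]); print(n,c["fx"],c["cx"],c["cy"],c["origin"],c["orientation"])
E
```

```text
pics
{'clock': 0.0, 'joints': array([-1.33856765e+00,  3.00437632e-01,  1.52159620e+00, -2.31121558e-05,
        1.32070789e+00, -6.65826721e-02]), 'qd': array([ 1.01166289e-03,  7.82659868e-04, -4.84872374e-04,  1.08048632e-04,
       -3.75886867e-04, -5.71709808e-05]), 'effort': array([-1.25416813e-03, -5.31805193e+01, -3.52731764e+01,  7.07485783e-02,
        2.44888442e-02, -9.16751560e-05]), 'eef_pos': array([ 161.84930871, -525.36292325,  204.8982969 ]), 'eef_rot': array([-3.14044464e+00, -5.41148319e-05,  2.98817046e-01]), 'wrist_force': array([-0.33217775, -0.51029408, -0.26015346]), 'moment': array([0.0269206 , 0.00263501, 0.03926029]), 'finger_force': 0.0, 'finger_gap': 94.25769539963746}
top 389.34960248030575 319.5210010265134 193.22511971347018 [ 306.03357759  -74.70824054 1019.38059523] [-2.93541     0.00315133 -1.67417505]
side 507.8533260854013 313.9163226161793 200.16717738188635 [   15.95451457 -1423.109311     907.74817672] [-2.10194066 -0.01025128 -0.35971948]
```

View pics/top0.png

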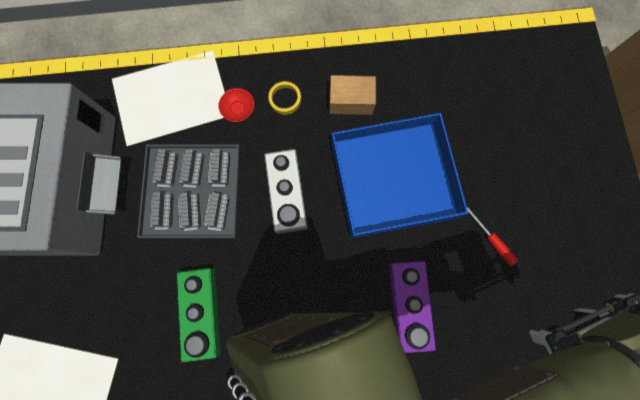

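View pics/side0.png

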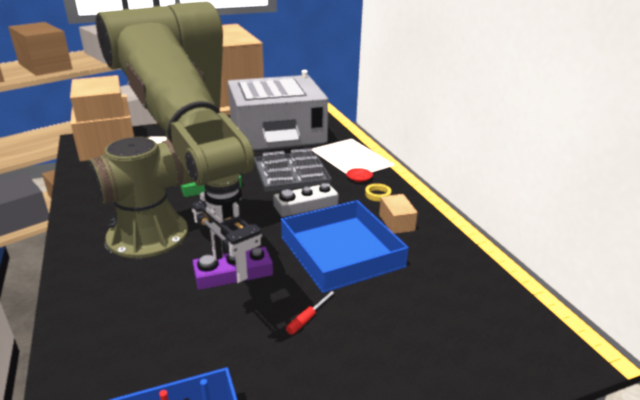

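The top view shows the grey panel at about (285,190) with HOLD at (288,215), CLEAR at (285,187) and START at (281,162). The tray with six strips is around (190,190), the tote around (400,175), and the driver touches the tote corner near (468,210). The green and purple panels are decoys.

```bash
cat >> h.py <<'E'
def strips(w,box,zlo,zhi,mn=25):
    x0,x1,y0,y1=box
    m=(w[...,0]>x0)&(w[...,0]<x1)&(w[...,1]>y0)&(w[...,1]<y1)&(w[...,2]>zlo)&(w[...,2]<zhi)
    n,l,s,_=cv2.connectedComponentsWithStats(m.astype(np.uint8),connectivity=4)
    out=[]
    for i in range(1,n):
        if s[i,4]<mn: continue
        p=w[l==i]; (cx,cy),(a,b),th=cv2.minAreaRect(p[:,:2].astype(np.float32))
        if a<b: a,b,th=b,a,th+90
        th=(th+90)%180-90
        out.append((cx,cy,np.median(p[:,2]),a,b,th,s[i,4]))
    return out
E
python3 - <<'E'
from h import *
np.set_printoptions(precision=1,suppress=True)
c=cam("top");w=cloud(c)
for n,(u,v) in dict(hold=(288,215),clear=(285,187),start=(281,162),tray=(189,190),tl=(147,146),tr=(238,146),bl=(139,237),br=(235,238),toteL=(333,135),toteT=(440,116),toteR=(466,213),toteB=(354,235),totec=(400,175),dish=(236,105),bench=(260,260)).items():
    print(n,np.nanmedian(w[v-1:v+2,u-1:u+2].reshape(-1,3),0))
t=w[190,189]
for r in strips(w,(t[0]-125,t[0]+125,t[1]-125,t[1]+125),42,70): print(np.array(r))
big=cv2.resize(c["frame"][135:245,130:320],None,fx=4,fy=4,interpolation=cv2.INTER_CUBIC);cv2.imwrite("pics/crop1.png",big)
hm=w[...,2]
# panel and tote by height
print("panel",strips(w,(300,650,-150,150),40,75,60))
E
```

```text
hold [458.1  -9.1  65.9]
clear [529.9  -7.6  65.4]
start [595.2  -3.2  65.6]
tray [562.7 253.1   1.3]
tl [692.  357.   19.8]
tr [667.9 112.   18.9]
bl [449.3 382.   18.5]
br [422.2 136.9   0.9]
toteL [ 654.6 -142.7   68. ]
toteT [ 677.  -425.1   68.3]
toteR [ 419.1 -445.9   68.7]
toteB [ 391.8 -165.8   66.4]
totec [ 545.4 -314.3    3.4]
dish [793.3 113.2   3.1]
bench [359.3  77.9  -2. ]
[624.9 310.1  55.1  84.1  22.1 -10.7 314. ]
[610.2 168.1  55.8  83.6  21.9  -6.1 295. ]
[615.9 240.4  55.3  83.4  21.1 -10.8 303. ]
[511.5 321.9  55.2  84.   21.9  -3.5 334. ]
[502.2 250.3  55.4  84.5  21.5   2.4 317. ]
[494.4 179.1  55.7  83.6  20.7 -12.3 312. ]
panel [(596.3529663085938, -146.5623779296875, np.float64(67.76976769769828), 106.81424713134766, 5.254717826843262, 4.454894065856934, np.int32(103)), (528.2429809570312, -4.947288513183594, np.float64(45.439639514165435), 209.72756958007812, 83.71891021728516, 2.844545602798462, np.int32(2530))]
```

View pics/crop1.png

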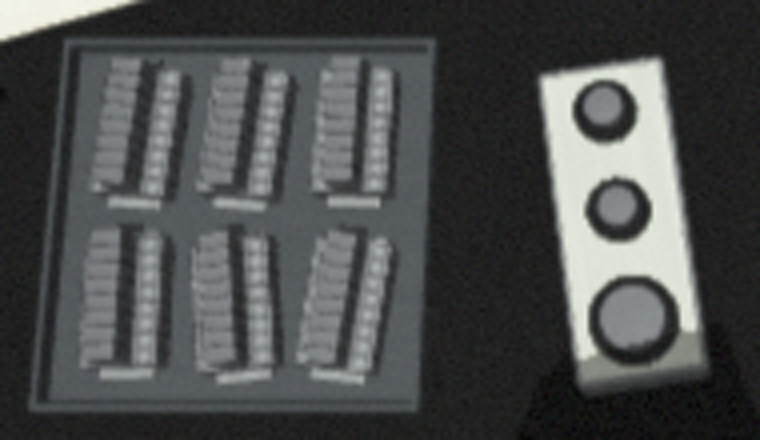

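```bash
cat >> h.py <<'E'
def rows(*targets):
    """targets: (x,y,z,yaw) world mm/deg -> tool-axes shift rows from present pose"""
    s=manip.read_state(); p=s["eef_pos"]; y0=s["eef_rot"][2]
    for t in targets:
        d=(np.array(t[:3])-p)/1000; c,n=np.cos(y0),np.sin(y0)
        print([round(float(v),4) for v in (c*d[0]+n*d[1], n*d[0]-c*d[1], -d[2], (y0-np.radians(t[3])))])
E
python3 - <<'E'
from h import *
np.set_printoptions(precision=1,suppress=True)
c=cam("top");w=cloud(c)
for r in strips(w,(400,650,-60,40),57,75,10): print("key",np.array(r))
for r in strips(w,(350,720,-480,-110),58,80,20): print("rim",np.array(r))
m=(w[...,0]>370)&(w[...,0]<700)&(w[...,1]>-470)&(w[...,1]<-125)&(w[...,2]>60)&(w[...,2]<80)
print("rim all",cv2.minAreaRect(w[m][:,:2].astype(np.float32)))
rows((458,-8,150,3),(458,-8,80,3))
E
```

```text
key [598.4  -0.7  64.5  31.2  26.8  33.5 100. ]
key [531.9  -4.8  65.5  23.5  23.  -48.1  84. ]
key [459.8 -10.3  65.3  48.1  42.4  38.6 241. ]
rim [ 538.1 -295.1   67.7  290.5  271.   -85.  1196. ]
rim all ((538.0794677734375, -295.1475524902344), (271.009765625, 290.52679443359375), 4.98823881149292)
[0.4354, -0.4074, 0.0551, 0.2464]
[0.4354, -0.4074, 0.1251, 0.2464]
```

move_arm([
  [0.436,-0.407,0.05,0.246],
  [0.436,-0.407,0.05,0.246],
  [0.436,-0.407,0.05,0.246],
  [0.436,-0.407,0.05,0.246],
  [0.436,-0.407,0.05,0.246],
  [0.436,-0.407,0.05,0.246],
  [0.436,-0.407,0.05,0.246],
  [0.436,-0.407,0.05,0.246],
  [0.436,-0.407,0.05,0.246],
  [0.436,-0.407,0.05,0.246],
  [0.436,-0.407,0.05,0.246],
  [0.436,-0.407,0.05,0.246],
], jaw=0, squeeze=20)

```text
clock: 1.4
eef_pos: [459.4, -6.1, 155.4]
eef_rot: [3.142, -0.0, 0.053]
wrist_force: [1.3, -0.6, -0.1]
finger_gap: 2.2
finger_force: 0.0
```

```bash
python3 -c "
from h import *
rows((459.5,-9,80,0),(459.5,-9,70,0));print(manip.read_state()['joints'])"
```

```text
[-0.0001, 0.0029, 0.0754, 0.0532]
[-0.0001, 0.0029, 0.0854, 0.0532]
[-9.30184145e-02  1.49383458e-01  1.82832695e+00 -3.85578066e-05
  1.16355081e+00  1.42462790e+00]
```

move_arm([
  [0,0.0,0.03,0.05],
  [0,0.0,0.06,0.05],
  [0,0.0,0.075,0.05],
  [0,0.0,0.08,0.05],
  [0,0,0.082,0.05],
  [0,0,0.082,0.05],
  [0,0,0.082,0.05],
])

```text
clock: 2.1
eef_pos: [459.3, -8.4, 74.3]
eef_rot: [3.141, -0.002, 0.003]
wrist_force: [0.3, 0.3, -0.4]
finger_gap: 0.5
finger_force: 0.0
```

move_arm([
  [0,0,0.004,0],
  [0,0,0.007,0],
  [0,0,0.009,0],
  [0,0,0.0105,0],
  [0,0,0.0115,0],
  [0,0,0.0115,0],
  [0,0,0.0115,0],
])

```text
clock: 2.8
eef_pos: [459.0, -8.4, 62.1]
eef_rot: [3.141, -0.0, 0.003]
wrist_force: [1.3, -0.6, 4.5]
finger_gap: 0.3
finger_force: 2.1
```

move_arm([
  [0,0,0.001,0],
  [0,0,0.001,0],
  [0,0,0.001,0],
])

```text
clock: 3.1
eef_pos: [459.0, -8.4, 61.2]
eef_rot: [3.141, -0.001, 0.003]
wrist_force: [-0.9, -0.7, 6.9]
finger_gap: 0.3
finger_force: 3.6
```

move_arm([
  [0,0,-0.02,0],
  [0,0,-0.06,0],
  [0,0.03,-0.1,0],
  [0,0.08,-0.1,0],
  [0,0.13,-0.1,0],
  [0,0.13,-0.1,0],
], jaw=0.05)

```text
clock: 3.7
eef_pos: [458.5, -142.5, 160.6]
eef_rot: [3.141, 0.001, -0.002]
wrist_force: [-0.0, 0.6, -0.9]
finger_gap: 45.1
finger_force: 0.0
```

```bash
cat >> h.py <<'E'
def tray():
    c=viewer.camera("top"); w=cloud(c)
    for r in strips(w,(400,720,110,390),42,70,60): print("tray",*[round(float(v),1) for v in r])
    return c
def slot(i,lx,ly):
    a=np.radians(5.0); return 538+lx*np.cos(a)-ly*np.sin(a), -295+lx*np.sin(a)+ly*np.cos(a)
E
python3 -c "
from h import *
c=tray(); cv2.imwrite('pics/t2.png',c['frame'])
s=manip.read_state(); print(s['eef_pos'],s['eef_rot'])
rows((610,168,160,-6),(610,168,32,-6))"
```

```text
tray 624.5 310.1 54.9 84.1 22.3 -10.0 313.0
tray 610.6 167.6 56.1 84.2 21.3 -7.2 294.0
tray 616.0 240.0 55.4 83.9 21.8 -10.6 299.0
tray 511.7 322.7 55.3 84.1 22.5 -3.9 328.0
tray 502.4 250.9 55.3 85.0 21.3 1.5 320.0
tray 494.5 179.0 55.6 83.5 21.1 -13.0 309.0
[ 458.48429429 -140.24414533  160.35553002] [-3.14107578e+00  1.16890515e-03 -1.20191652e-03]
[0.1511, -0.3084, 0.0004, 0.1035]
[0.1511, -0.3084, 0.1284, 0.1035]
```

move_arm([
  [0.151,-0.308,0,0.105],
  [0.151,-0.308,0,0.105],
  [0.151,-0.308,0,0.105],
  [0.151,-0.308,0,0.105],
  [0.151,-0.308,0,0.105],
  [0.151,-0.308,0,0.105],
  [0.151,-0.308,0,0.105],
  [0.151,-0.308,0.04,0.12],
  [0.151,-0.308,0.075,0.12],
  [0.151,-0.308,0.075,0.12],
  [0.151,-0.308,0.075,0.12],
], jaw=0.05)

```text
clock: 4.85
eef_pos: [608.9, 170.9, 86.5]
eef_rot: [3.141, 0.001, -0.116]
wrist_force: [-0.6, 0.1, 0.1]
finger_gap: 49.7
finger_force: 0.0
```

```bash
python3 -c "
from h import *
rows((610.5,168,32,-7));c=viewer.camera('wrist');cv2.imwrite('pics/w1.png',c['frame'])"
```

```text
[0.0019, 0.0027, 0.0545, 0.0058]
```

View pics/w1.png

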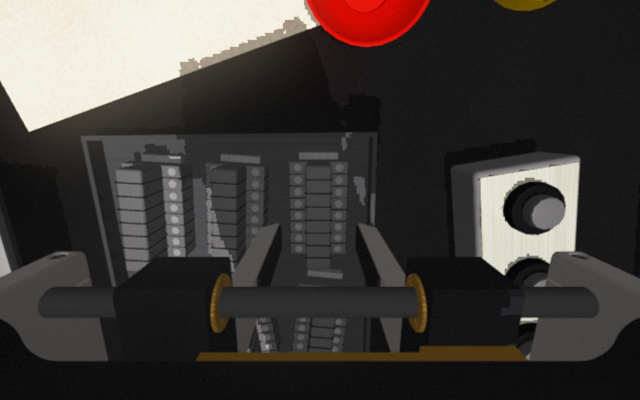

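The ridge (about x 306–333) sits centred between the fingers (about x 265 and 370).

move_arm([
  [0.002,0.002,0.02,0.005],
  [0.002,0.002,0.04,0.005],
  [0.002,0.002,0.051,0.005],
  [0.002,0.002,0.054,0.005],
  [0.002,0.002,0.054,0.005],
])

```text
clock: 5.4
eef_pos: [611.5, 168.0, 33.0]
eef_rot: [-3.141, -0.001, -0.122]
wrist_force: [-0.1, -0.2, 0.2]
finger_gap: 49.9
finger_force: 0.0
```

move_arm([
  [0,0,0,0],
  [0,0,0,0],
  [0,0,0,0],
  [0,0,0,0],
  [0,0,0,0],
], jaw=0.01, squeeze=25)

```text
clock: 5.9
eef_pos: [611.2, 168.0, 32.3]
eef_rot: [-3.141, -0.0, -0.122]
wrist_force: [-0.4, 1.2, 2.8]
finger_gap: 19.9
finger_force: 25.0
```

move_arm([
  [0,0,-0.02,0],
  [0,0,-0.06,0],
  [0,0,-0.1,0],
  [0,0,-0.12,0],
  [0,0,-0.12,0],
])

```text
clock: 6.4
eef_pos: [612.1, 168.1, 154.9]
eef_rot: [-3.14, -0.005, -0.122]
wrist_force: [1.1, 0.3, -1.9]
finger_gap: 19.5
finger_force: 25.0
```

```bash
python3 -c "
from h import *
a=slot(0,62,-88);print(a)
rows((*a,150,5),(*a,34,5))"
```

```text
(np.float64(607.4337766434821), np.float64(-377.2614773817188))
[0.0619, 0.5419, 0.0049, -0.2094]
[0.0619, 0.5419, 0.1209, -0.2094]
```

move_arm([
  [0.012,0.05,0,-0.05],
  [0.012,0.1,0,-0.1],
  [0.02,0.15,0,-0.15],
  [0.02,0.2,0,-0.2],
  [0.03,0.25,0,-0.21],
  [0.03,0.3,0,-0.21],
  [0.04,0.35,0,-0.21],
  [0.05,0.4,0,-0.21],
  [0.06,0.44,0,-0.21],
  [0.062,0.49,0,-0.21],
  [0.062,0.525,0,-0.21],
  [0.062,0.542,0,-0.21],
])

```text
clock: 7.6
eef_pos: [604.8, -380.4, 148.9]
eef_rot: [-3.14, 0.003, 0.085]
wrist_force: [0.2, 1.3, -2.8]
finger_gap: 19.9
finger_force: 25.0
```

move_arm([
  [0,0,0.03,0],
  [0,0,0.065,0],
  [0,0,0.08,0],
  [0,0,0.08,0],
])

```text
clock: 8.0
eef_pos: [605.6, -376.2, 68.6]
eef_rot: [-3.138, 0.004, 0.088]
wrist_force: [-0.1, -0.1, -2.0]
finger_gap: 20.2
finger_force: 25.0
```

```bash
python3 -c "
from h import *
a=slot(0,62,-88)
rows((*a,34,5));c=viewer.camera('wrist');cv2.imwrite('pics/w2.png',c['frame']);tray()"
```

```text
[0.0018, 0.0012, 0.0346, 0.0012]
tray 624.8 310.4 55.1 84.2 22.6 -10.6 313.0
tray 615.6 240.3 55.6 83.4 21.4 -10.3 303.0
tray 511.5 322.4 55.3 83.8 21.5 -4.3 334.0
tray 502.5 250.7 55.4 85.2 22.0 2.2 316.0
tray 494.4 179.5 55.5 83.5 21.3 -13.1 307.0
```

View pics/w2.png

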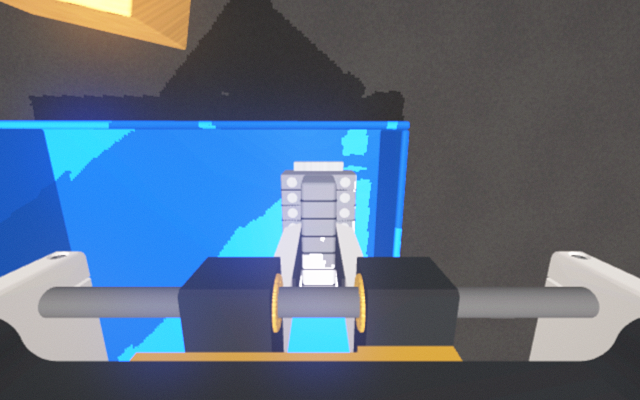

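The strip hangs level inside the tote and clear of the right wall (about x 400).

move_arm([
  [0.002,0.001,0.015,0],
  [0.002,0.001,0.028,0],
  [0.002,0.001,0.033,0],
  [0.002,0.001,0.0345,0],
  [0.002,0.001,0.0345,0],
  [0.002,0.001,0.0345,0],
])

```text
clock: 8.7
eef_pos: [608.8, -378.6, 38.0]
eef_rot: [3.141, -0.001, 0.088]
wrist_force: [-0.1, -0.8, -2.9]
finger_gap: 19.5
finger_force: 25.0
```

move_arm([
  [0,0,0.002,0],
  [0,0,0.0035,0],
  [0,0,0.0045,0],
  [0,0,0.0045,0],
])

```text
clock: 9.1
eef_pos: [608.7, -378.5, 33.3]
eef_rot: [3.141, -0.0, 0.088]
wrist_force: [-0.4, 0.3, 1.1]
finger_gap: 20.0
finger_force: 25.0
```

move_arm([
  [0,0,0,0],
  [0,0,0,0],
  [0,0,0,0],
  [0,0,0,0],
], jaw=0.045)

```text
clock: 9.5
eef_pos: [608.6, -378.5, 33.0]
eef_rot: [3.142, -0.0, 0.088]
wrist_force: [-1.2, -0.8, -0.1]
finger_gap: 44.7
finger_force: 0.0
```

move_arm([
  [0,0,-0.02,0],
  [0,0,-0.06,0],
  [0,0,-0.1,0],
  [0,0,-0.12,0.088],
  [0,0,-0.12,0.088],
  [0,0,-0.12,0.088],
])

```text
clock: 10.1
eef_pos: [608.4, -378.3, 152.1]
eef_rot: [-3.141, 0.001, 0.002]
wrist_force: [-0.6, 0.7, -1.4]
finger_gap: 45.0
finger_force: 0.0
```

```bash
python3 -c "
from h import *
tray()
rows((616,240.3,150,-10.4))"
```

```text
tray 625.0 310.0 55.0 84.2 21.7 -9.6 316.0
tray 616.3 240.2 55.3 83.7 20.7 -10.4 300.0
tray 511.5 322.3 55.1 84.1 21.4 -4.5 329.0
tray 502.5 250.6 55.5 84.7 21.8 1.4 314.0
tray 494.7 179.3 55.7 84.0 20.9 -13.0 309.0
[0.0088, -0.6184, 0.0012, 0.1831]
```

move_arm([
  [0,-0.05,0,0],
  [0,-0.1,0,0],
  [0,-0.15,0,0],
  [0,-0.2,0,0],
  [0,-0.25,0,0],
  [0,-0.3,0,0],
  [0,-0.35,0,0],
  [0,-0.4,0,0],
  [0,-0.45,0,0],
  [0,-0.5,0,0],
  [0,-0.55,0,0],
  [0,-0.6,0,0],
], jaw=0.05)

```text
clock: 11.35
eef_pos: [607.7, 223.5, 151.1]
eef_rot: [3.141, 0.003, 0.001]
wrist_force: [1.0, -0.4, -0.1]
finger_gap: 49.8
finger_force: 0.0
```

move_arm([
  [0.008,-0.018,0,0.1],
  [0.008,-0.018,0.03,0.183],
  [0.008,-0.018,0.06,0.183],
  [0.008,-0.018,0.07,0.183],
  [0.008,-0.018,0.07,0.183],
  [0.008,-0.018,0.07,0.183],
])

```text
clock: 11.95
eef_pos: [617.1, 239.5, 83.8]
eef_rot: [-3.141, -0.001, -0.183]
wrist_force: [-0.0, 0.2, 0.1]
finger_gap: 49.6
finger_force: 0.0
```

```bash
python3 -c "
from h import *
rows((616.3,240.3,32.5,-10.4))"
```

```text
[-0.0009, -0.0006, 0.0513, -0.0013]
```

move_arm([
  [-0.001,0,0.02,0],
  [-0.001,0,0.04,0],
  [-0.001,0,0.049,0],
  [-0.001,0,0.0515,0],
  [-0.001,0,0.0515,0],
])

```text
clock: 12.45
eef_pos: [616.2, 239.8, 32.4]
eef_rot: [-3.141, -0.001, -0.183]
wrist_force: [0.2, 0.9, 0.2]
finger_gap: 50.0
finger_force: 0.0
```

move_arm([
  [0,0,0,0],
  [0,0,0,0],
  [0,0,0,0],
  [0,0,0,0],
  [0,0,0,0],
], jaw=0.01)

```text
clock: 12.95
eef_pos: [615.9, 239.9, 31.8]
eef_rot: [-3.141, -0.0, -0.183]
wrist_force: [-0.3, 1.6, 2.7]
finger_gap: 20.0
finger_force: 25.0
```

move_arm([
  [0,0,-0.02,0],
  [0,0,-0.06,0],
  [0,0,-0.1,-0.1],
  [0,0,-0.12,-0.183],
  [0,0,-0.12,-0.183],
  [0,0,-0.12,-0.183],
])

```text
clock: 13.55
eef_pos: [615.3, 239.5, 150.1]
eef_rot: [3.141, 0.001, -0.003]
wrist_force: [-0.4, 0.7, -2.7]
finger_gap: 19.7
finger_force: 25.0
```

```bash
python3 -c "
from h import *
a=slot(0,62,0)
rows((*a,150,5))"
```

```text
[-0.0141, 0.5292, 0.0001, -0.09]
```

move_arm([
  [0,0.05,0,0],
  [0,0.1,0,0],
  [-0.014,0.15,0,0],
  [-0.014,0.2,0,0],
  [-0.014,0.25,0,0],
  [-0.014,0.3,0,0],
  [-0.014,0.35,0,0],
  [-0.014,0.4,0,0],
  [-0.014,0.45,0,-0.09],
  [-0.014,0.49,0,-0.09],
  [-0.014,0.52,0,-0.09],
  [-0.014,0.529,0,-0.09],
])

```text
clock: 14.75
eef_pos: [600.2, -291.9, 148.5]
eef_rot: [-3.14, 0.003, 0.085]
wrist_force: [1.0, 0.8, -3.7]
finger_gap: 20.0
finger_force: 25.0
```

move_arm([
  [0,0,0.02,0],
  [0,0,0.06,0],
  [0,0,0.09,0],
  [0,0,0.105,0],
  [0,0,0.108,0],
  [0,0,0.108,0],
  [0,0,0.108,0],
])

```text
clock: 15.45
eef_pos: [602.4, -289.5, 45.1]
eef_rot: [3.14, -0.002, 0.09]
wrist_force: [-0.5, 0.3, -3.4]
finger_gap: 19.8
finger_force: 25.0
```

```bash
python3 -c "
from h import *
a=slot(0,62,0)
rows((*a,33,5))"
```

```text
[-0.0026, -0.0001, 0.0121, 0.0024]
```

move_arm([
  [-0.002,0,0.006,0.002],
  [-0.002,0,0.01,0.002],
  [-0.002,0,0.0115,0.002],
  [-0.002,0,0.0125,0.002],
  [-0.002,0,0.0125,0.002],
  [-0.002,0,0.0125,0.002],
])

```text
clock: 16.05
eef_pos: [599.8, -289.7, 32.8]
eef_rot: [3.141, -0.001, 0.088]
wrist_force: [-7.4, 2.2, 13.3]
finger_gap: 19.7
finger_force: 25.0
```

move_arm([
  [0,0,0,0],
  [0,0,0,0],
  [0,0,0,0],
  [0,0,0,0],
], jaw=0.045)

```text
clock: 16.45
eef_pos: [599.6, -289.4, 30.8]
eef_rot: [-3.142, 0.0, 0.088]
wrist_force: [-0.8, 0.2, 0.1]
finger_gap: 44.7
finger_force: 0.0
```

move_arm([
  [0,0,-0.02,0],
  [0,0,-0.06,0],
  [0,0,-0.1,0],
  [0,0,-0.12,0.088],
  [0,0,-0.12,0.088],
  [0,0,-0.12,0.088],
  [0,0,-0.12,0.088],
])

```text
clock: 17.15
eef_pos: [599.0, -289.1, 149.0]
eef_rot: [-3.14, 0.002, 0.001]
wrist_force: [0.2, 0.0, 0.7]
finger_gap: 45.1
finger_force: 0.0
```

```bash
python3 -c "
from h import *
c=tray(); cv2.imwrite('pics/t3.png',c['frame'][90:250,120:500][:, :].repeat(2,0).repeat(2,1))
rows((625,310,150,-10))"
```

```text
tray 624.6 311.0 55.2 84.3 23.0 -11.1 313.0
tray 511.7 322.4 54.9 84.4 21.8 -3.9 328.0
tray 502.0 250.9 55.3 84.0 21.4 1.1 314.0
tray 497.4 178.8 55.6 78.9 21.6 -13.0 290.0
[0.0264, -0.5991, -0.0009, 0.1755]
```

View pics/t3.png

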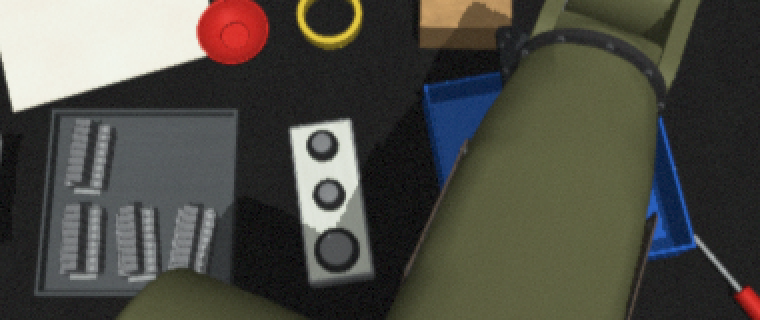

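The tote is hidden behind the arm. The tray holds four strips, and the panel at about (335,200) looks undisturbed.

move_arm([
  [0,-0.05,0,0],
  [0,-0.1,0,0],
  [0,-0.15,0,0],
  [0,-0.2,0,0],
  [0,-0.25,0,0],
  [0,-0.3,0,0],
  [0,-0.35,0,0],
  [0,-0.4,0,0],
  [0.01,-0.45,0,0],
  [0.02,-0.5,0,0],
  [0.026,-0.55,0,0.09],
  [0.026,-0.59,0,0.178],
], jaw=0.05)

```text
clock: 18.4
eef_pos: [625.4, 302.9, 149.4]
eef_rot: [3.141, 0.002, -0.18]
wrist_force: [0.5, -0.5, -0.3]
finger_gap: 49.9
finger_force: 0.0
```

move_arm([
  [0,0,0.02,0],
  [0,0,0.04,0],
  [0,0,0.05,0],
  [0,0,0.06,0],
  [0,0,0.06,0],
  [0,0,0.06,0],
])

```text
clock: 19.0
eef_pos: [626.0, 300.4, 91.5]
eef_rot: [-3.141, -0.0, -0.178]
wrist_force: [0.8, 0.6, 0.1]
finger_gap: 49.9
finger_force: 0.0
```

```bash
python3 -c "
from h import *
rows((624.8,310.5,32.5,-10.4))"
```

```text
[-0.003, -0.0097, 0.059, 0.0031]
```

move_arm([
  [-0.003,-0.0095,0,0.003],
  [-0.003,-0.0095,0.03,0.003],
  [-0.003,-0.0095,0.05,0.003],
  [-0.003,-0.0095,0.057,0.003],
  [-0.003,-0.0095,0.059,0.003],
  [-0.003,-0.0095,0.059,0.003],
])

```text
clock: 19.6
eef_pos: [624.9, 310.8, 33.1]
eef_rot: [-3.141, -0.001, -0.181]
wrist_force: [-0.8, -0.0, 0.5]
finger_gap: 50.4
finger_force: 0.0
```

move_arm([
  [0,0,0,0],
  [0,0,0,0],
  [0,0,0,0],
  [0,0,0,0],
  [0,0,0,0],
], jaw=0.01)

```text
clock: 20.1
eef_pos: [624.6, 310.6, 32.3]
eef_rot: [-3.141, -0.0, -0.181]
wrist_force: [0.0, 1.0, 1.1]
finger_gap: 19.7
finger_force: 25.0
```

move_arm([
  [0,0,-0.02,0],
  [0,0,-0.06,0],
  [0,0,-0.1,-0.1],
  [0,0,-0.12,-0.181],
  [0,0,-0.12,-0.181],
  [0,0,-0.12,-0.181],
])

```text
clock: 20.7
eef_pos: [624.1, 310.2, 150.5]
eef_rot: [3.141, 0.001, -0.003]
wrist_force: [-0.3, 0.3, -2.3]
finger_gap: 19.8
finger_force: 25.0
```

```bash
python3 -c "
from h import *
a=slot(0,62,88)
rows((*a,150,5))"
```

```text
[-0.0306, 0.5122, 0.0005, -0.0899]
```

move_arm([
  [0,0.05,0,0],
  [-0.01,0.1,0,0],
  [-0.02,0.15,0,0],
  [-0.03,0.2,0,0],
  [-0.031,0.25,0,0],
  [-0.031,0.3,0,0],
  [-0.031,0.35,0,0],
  [-0.031,0.4,0,0],
  [-0.031,0.45,0,-0.09],
  [-0.031,0.49,0,-0.09],
  [-0.031,0.512,0,-0.09],
  [-0.031,0.512,0,-0.09],
])

```text
clock: 21.9
eef_pos: [592.1, -204.2, 149.2]
eef_rot: [-3.14, 0.003, 0.084]
wrist_force: [-0.1, 0.3, -2.6]
finger_gap: 19.6
finger_force: 25.0
```

move_arm([
  [0,0,0.02,0],
  [0,0,0.06,0],
  [0,0,0.09,0],
  [0,0,0.105,0],
  [0,0,0.11,0],
  [0,0,0.11,0],
  [0,0,0.11,0],
  [0,0,0.11,0],
])

```text
clock: 22.7
eef_pos: [594.0, -201.8, 43.4]
eef_rot: [3.141, -0.002, 0.09]
wrist_force: [-0.3, -0.9, -1.2]
finger_gap: 19.8
finger_force: 25.0
```

```bash
python3 -c "
from h import *
a=slot(0,62,88)
rows((*a,33.3,5))"
```

```text
[-0.0019, -0.0, 0.0101, 0.0024]
```

move_arm([
  [-0.002,0,0.005,0.002],
  [-0.002,0,0.008,0.002],
  [-0.002,0,0.0095,0.002],
  [-0.002,0,0.0102,0.002],
  [-0.002,0,0.0102,0.002],
  [-0.002,0,0.0102,0.002],
])

```text
clock: 23.3
eef_pos: [591.4, -201.8, 33.2]
eef_rot: [3.141, -0.0, 0.088]
wrist_force: [-8.4, 1.9, 14.8]
finger_gap: 19.4
finger_force: 25.0
```

move_arm([
  [0,0,0,0],
  [0,0,0,0],
  [0,0,0,0],
  [0,0,0,0],
], jaw=0.045)

```text
clock: 23.7
eef_pos: [591.4, -201.7, 31.6]
eef_rot: [-3.142, 0.0, 0.088]
wrist_force: [0.3, 0.3, -0.4]
finger_gap: 44.2
finger_force: 0.0
```

move_arm([
  [0,0,-0.02,0],
  [0,0,-0.06,0],
  [0,0,-0.1,0],
  [0,0,-0.12,0.088],
  [0,0,-0.12,0.088],
  [0,0,-0.12,0.088],
  [0,0,-0.12,0.088],
])

```text
clock: 24.4
eef_pos: [590.8, -201.5, 149.9]
eef_rot: [-3.141, 0.002, 0.001]
wrist_force: [-0.6, -0.2, -0.3]
finger_gap: 45.2
finger_force: 0.0
```

```bash
python3 -c "
from h import *
tray()
rows((511.6,322.4,150,-4))"
```

```text
tray 511.9 322.1 55.5 84.2 21.6 -5.1 334.0
tray 502.1 250.2 55.7 84.8 22.5 3.2 318.0
tray 494.7 179.8 55.5 83.9 21.6 -12.5 308.0
[-0.0787, -0.524, -0.0, 0.0708]
```

move_arm([
  [0,-0.05,0,0],
  [0,-0.1,0,0],
  [-0.01,-0.15,0,0],
  [-0.02,-0.2,0,0],
  [-0.03,-0.24,0,0],
  [-0.04,-0.28,0,0],
  [-0.05,-0.32,0,0],
  [-0.06,-0.36,0,0],
  [-0.07,-0.4,0,0],
  [-0.079,-0.44,0,0],
  [-0.079,-0.485,0,0.04],
  [-0.079,-0.523,0,0.074],
], jaw=0.05)

```text
clock: 25.65
eef_pos: [511.6, 323.3, 150.7]
eef_rot: [3.141, 0.001, -0.074]
wrist_force: [0.4, -0.9, 0.3]
finger_gap: 49.5
finger_force: 0.0
```

move_arm([
  [0,0,0.02,0],
  [0,0,0.04,0],
  [0,0,0.05,0],
  [0,0,0.06,0],
  [0,0,0.06,0],
  [0,0,0.06,0],
])

```text
clock: 26.25
eef_pos: [512.8, 321.2, 92.2]
eef_rot: [-3.141, -0.0, -0.074]
wrist_force: [0.3, -0.3, 0.8]
finger_gap: 49.8
finger_force: 0.0
```

```bash
python3 -c "
from h import *
rows((511.8,322.4,32.5,-4.3))"
```

```text
[-0.001, -0.0011, 0.0597, 0.0006]
```

move_arm([
  [-0.001,-0.001,0.02,0],
  [-0.001,-0.001,0.04,0],
  [-0.001,-0.001,0.053,0],
  [-0.001,-0.001,0.058,0],
  [-0.001,-0.001,0.0595,0],
  [-0.001,-0.001,0.0595,0],
])

```text
clock: 26.85
eef_pos: [511.9, 322.5, 33.0]
eef_rot: [-3.141, -0.001, -0.074]
wrist_force: [-0.4, -0.4, 0.8]
finger_gap: 49.9
finger_force: 0.0
```

move_arm([
  [0,0,0,0],
  [0,0,0,0],
  [0,0,0,0],
  [0,0,0,0],
  [0,0,0,0],
], jaw=0.01)

```text
clock: 27.35
eef_pos: [511.7, 322.5, 32.5]
eef_rot: [-3.141, -0.0, -0.074]
wrist_force: [-0.1, -0.4, 1.8]
finger_gap: 20.1
finger_force: 25.0
```

move_arm([
  [0,0,-0.02,0],
  [0,0,-0.06,0],
  [0,0,-0.1,-0.04],
  [0,0,-0.12,-0.074],
  [0,0,-0.12,-0.074],
  [0,0,-0.12,-0.074],
])

```text
clock: 27.95
eef_pos: [511.1, 322.1, 151.0]
eef_rot: [3.141, 0.001, -0.001]
wrist_force: [-0.7, 0.4, -2.8]
finger_gap: 19.7
finger_force: 25.0
```

```bash
python3 -c "
from h import *
a=slot(0,-62,-88)
rows((*a,150,5))"
```

```text
[-0.0264, 0.7102, 0.001, -0.0885]
```

move_arm([
  [0,0.05,0,0],
  [0,0.1,0,0],
  [0,0.15,0,0],
  [0,0.2,0,0],
  [0,0.25,0,0],
  [0,0.3,0,0],
  [-0.01,0.345,0,0],
  [-0.02,0.39,0,0],
  [-0.026,0.44,0,0],
  [-0.026,0.49,0,0],
  [-0.026,0.54,0,0],
  [-0.026,0.59,0,0],
])

```text
clock: 29.15
eef_pos: [484.3, -269.0, 150.1]
eef_rot: [-3.14, 0.003, -0.001]
wrist_force: [1.1, 0.2, -2.4]
finger_gap: 19.4
finger_force: 25.0
```

move_arm([
  [0,0.045,0,-0.04],
  [0,0.09,0,-0.0885],
  [0,0.115,0,-0.0885],
  [0,0.12,0.03,-0.0885],
  [0,0.12,0.07,-0.0885],
  [0,0.12,0.095,-0.0885],
  [0,0.12,0.108,-0.0885],
  [0,0.12,0.11,-0.0885],
  [0,0.12,0.11,-0.0885],
  [0,0.12,0.11,-0.0885],
])

```text
clock: 30.15
eef_pos: [486.0, -387.7, 43.6]
eef_rot: [3.14, -0.001, 0.088]
wrist_force: [-0.7, -0.5, -2.2]
finger_gap: 19.9
finger_force: 25.0
```

```bash
python3 -c "
from h import *
a=slot(0,-62,-88)
rows((*a,33.5,5))"
```

```text
[-0.0021, 0.0002, 0.0101, 0.001]
```

move_arm([
  [-0.002,0,0.005,0],
  [-0.002,0,0.008,0],
  [-0.002,0,0.0095,0],
  [-0.002,0,0.01,0],
  [-0.002,0,0.01,0],
  [-0.002,0,0.01,0],
])

```text
clock: 30.75
eef_pos: [483.4, -387.6, 33.4]
eef_rot: [3.141, -0.0, 0.088]
wrist_force: [-5.1, 4.3, 10.0]
finger_gap: 19.7
finger_force: 25.0
```

move_arm([
  [0,0,0,0],
  [0,0,0,0],
  [0,0,0,0],
  [0,0,0,0],
], jaw=0.045)

```text
clock: 31.15
eef_pos: [483.4, -387.5, 32.2]
eef_rot: [3.142, -0.0, 0.088]
wrist_force: [1.6, -0.6, 0.4]
finger_gap: 44.3
finger_force: 0.0
```

move_arm([
  [0,0,-0.02,0],
  [0,0,-0.06,0],
  [0,0,-0.1,0],
  [0,0,-0.12,0.088],
  [0,0,-0.12,0.088],
  [0,0,-0.12,0.088],
  [0,0,-0.12,0.088],
])

```text
clock: 31.85
eef_pos: [482.9, -387.1, 150.5]
eef_rot: [-3.14, 0.002, 0.002]
wrist_force: [0.4, -0.3, 0.3]
finger_gap: 45.1
finger_force: 0.0
```

```bash
python3 -c "
from h import *
c=tray(); cv2.imwrite('pics/s3.png',viewer.camera('side')['frame'])
rows((502.2,250.5,150,2))"
```

```text
tray 494.6 179.5 55.4 83.8 21.5 -12.3 314.0
tray 488.8 262.8 55.2 83.7 22.0 3.8 320.0
[0.0199, -0.6376, 0.0008, -0.0337]
```

View pics/s3.png

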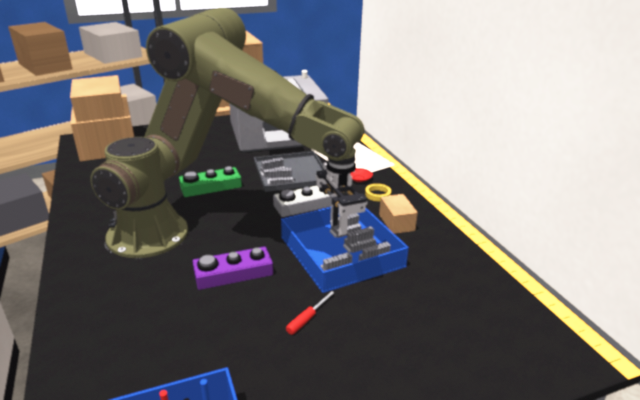

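The side view shows strips standing in the tote around (350,245). The depth data shows one tray strip was knocked to (489,263), so I'll aim there.

move_arm([
  [0,-0.05,0,0],
  [0,-0.1,0,0],
  [0,-0.15,0,0],
  [0,-0.2,0,0],
  [0,-0.25,0,0],
  [0,-0.3,0,0],
  [0,-0.35,0,0],
  [0,-0.4,0,0],
  [0,-0.45,0,0],
  [0,-0.5,0,0],
  [0,-0.55,0,0],
  [0.006,-0.6,0,0],
], jaw=0.05)

```text
clock: 33.15
eef_pos: [488.4, 214.3, 151.7]
eef_rot: [3.141, 0.001, 0.001]
wrist_force: [1.0, -0.8, -0.3]
finger_gap: 50.2
finger_force: 0.0
```

move_arm([
  [0,-0.04,0,-0.05],
  [0,-0.05,0,-0.064],
  [0,-0.05,0.03,-0.064],
  [0,-0.05,0.06,-0.064],
  [0,-0.05,0.07,-0.064],
  [0,-0.05,0.07,-0.064],
  [0,-0.05,0.07,-0.064],
])

```text
clock: 33.85
eef_pos: [489.8, 262.1, 83.3]
eef_rot: [-3.141, -0.001, 0.064]
wrist_force: [0.4, -0.2, -0.1]
finger_gap: 49.5
finger_force: 0.0
```

```bash
python3 -c "
from h import *
rows((489,262.8,32.5,3.7))
c=viewer.camera('wrist');cv2.imwrite('pics/w5.png',c['frame'])"
```

```text
[-0.0007, -0.0008, 0.0508, -0.0006]
```

View pics/w5.png

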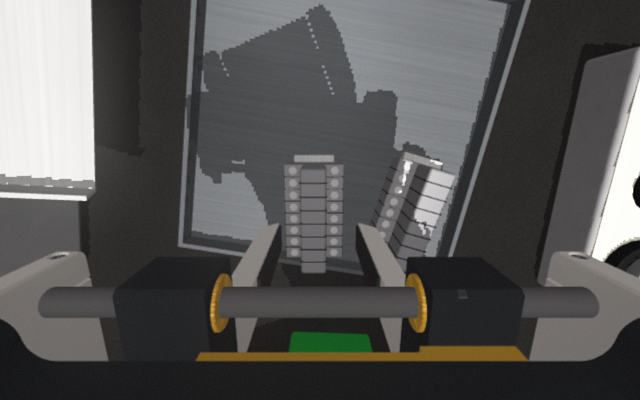

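The ridge (about x 302–326) is nearly centred between the fingers, and the other strip at about (415,200) is clear of them.

move_arm([
  [-0.001,-0.001,0.02,0],
  [-0.001,-0.001,0.035,0],
  [-0.001,-0.001,0.045,0],
  [-0.001,-0.001,0.05,0],
  [-0.001,-0.001,0.051,0],
  [-0.001,-0.001,0.051,0],
])

```text
clock: 34.5
eef_pos: [488.5, 263.2, 31.9]
eef_rot: [-3.141, -0.001, 0.064]
wrist_force: [0.5, 0.3, 0.3]
finger_gap: 50.2
finger_force: 0.0
```

move_arm([
  [0,0,0,0],
  [0,0,0,0],
  [0,0,0,0],
  [0,0,0,0],
  [0,0,0,0],
], jaw=0.01)

```text
clock: 35.0
eef_pos: [488.2, 263.2, 31.4]
eef_rot: [-3.141, -0.0, 0.064]
wrist_force: [0.0, 0.3, 0.8]
finger_gap: 20.1
finger_force: 25.0
```

move_arm([
  [0,0,-0.02,0],
  [0,0,-0.06,0],
  [0,0,-0.1,0.04],
  [0,0,-0.12,0.064],
  [0,0,-0.12,0.064],
  [0,0,-0.12,0.064],
])

```text
clock: 35.6
eef_pos: [487.7, 262.9, 150.1]
eef_rot: [3.141, 0.001, 0.001]
wrist_force: [-0.8, -0.8, -3.2]
finger_gap: 20.0
finger_force: 25.0
```

```bash
python3 -c "
from h import *
a=slot(0,-62,0)
rows((*a,150,5))"
```

```text
[-0.0121, 0.5633, 0.0001, -0.0862]
```

move_arm([
  [0,0.05,0,0],
  [0,0.1,0,0],
  [0,0.15,0,0],
  [0,0.2,0,0],
  [0,0.25,0,0],
  [0,0.3,0,0],
  [-0.012,0.345,0,0],
  [-0.012,0.39,0,0],
  [-0.012,0.44,0,0],
  [-0.012,0.49,0,-0.04],
  [-0.012,0.535,0,-0.0865],
  [-0.012,0.563,0,-0.0865],
])

```text
clock: 36.8
eef_pos: [475.0, -302.4, 148.7]
eef_rot: [-3.14, 0.003, 0.087]
wrist_force: [0.6, 0.2, -2.4]
finger_gap: 20.0
finger_force: 25.0
```

move_arm([
  [0,0,0.02,0],
  [0,0,0.06,0],
  [0,0,0.09,0],
  [0,0,0.105,0],
  [0,0,0.108,0],
  [0,0,0.108,0],
  [0,0,0.108,0],
  [0,0,0.108,0],
])

```text
clock: 37.6
eef_pos: [476.8, -300.2, 44.5]
eef_rot: [3.14, -0.002, 0.087]
wrist_force: [0.2, 0.3, -2.4]
finger_gap: 19.5
finger_force: 25.0
```

```bash
python3 -c "
from h import *
a=slot(0,-62,0)
rows((*a,32.6,5))"
```

```text
[-0.0006, 0.0001, 0.0119, -0.0003]
```

move_arm([
  [-0.001,0,0.005,0],
  [-0.001,0,0.009,0],
  [-0.001,0,0.011,0],
  [-0.001,0,0.012,0],
  [-0.001,0,0.012,0],
  [-0.001,0,0.012,0],
])

```text
clock: 38.2
eef_pos: [475.3, -299.9, 32.4]
eef_rot: [-3.142, 0.0, 0.087]
wrist_force: [-6.2, 4.4, 14.4]
finger_gap: 19.8
finger_force: 25.0
```

move_arm([
  [0,0,0,0],
  [0,0,0,0],
  [0,0,0,0],
  [0,0,0,0],
], jaw=0.045)

```text
clock: 38.6
eef_pos: [475.3, -300.0, 31.1]
eef_rot: [-3.142, 0.0, 0.087]
wrist_force: [0.3, -0.3, -0.4]
finger_gap: 44.2
finger_force: 0.0
```

move_arm([
  [0,0,-0.02,0],
  [0,0,-0.06,0],
  [0,0,-0.1,0],
  [0,0,-0.12,0.087],
  [0,0,-0.12,0.087],
  [0,0,-0.12,0.087],
  [0,0,-0.12,0.087],
])

```text
clock: 39.3
eef_pos: [474.8, -299.6, 149.7]
eef_rot: [-3.14, 0.002, 0.001]
wrist_force: [-0.6, -0.2, -0.5]
finger_gap: 44.9
finger_force: 0.0
```

```bash
python3 -c "
from h import *
tray()
rows((494.6,179.5,150,-12.8))"
```

```text
tray 494.5 179.2 55.6 83.8 20.6 -12.3 308.0
[0.0202, -0.4791, -0.0002, 0.2242]
```

move_arm([
  [0,-0.05,0,0],
  [0,-0.1,0,0],
  [0,-0.15,0,0],
  [0,-0.2,0,0],
  [0,-0.25,0,0],
  [0,-0.3,0,0],
  [0.01,-0.35,0,0],
  [0.02,-0.4,0,0.1],
  [0.02,-0.45,0,0.2],
  [0.02,-0.479,0,0.222],
  [0.02,-0.479,0,0.222],
], jaw=0.05)

```text
clock: 40.45
eef_pos: [494.6, 182.1, 150.0]
eef_rot: [3.141, 0.002, -0.218]
wrist_force: [0.5, -0.2, 0.1]
finger_gap: 50.1
finger_force: 0.0
```

move_arm([
  [0,0,0.02,0],
  [0,0,0.05,0],
  [0,0,0.065,0],
  [0,0,0.07,0],
  [0,0,0.07,0],
  [0,0,0.07,0],
])

```text
clock: 41.05
eef_pos: [495.8, 178.8, 81.9]
eef_rot: [-3.141, -0.001, -0.222]
wrist_force: [0.3, 0.2, 0.2]
finger_gap: 49.9
finger_force: 0.0
```

```bash
python3 -c "
from h import *
tray()
rows((494.6,179.4,32.5,-12.7))"
```

```text
[-0.0013, -0.0002, 0.0496, -0.0006]
```

move_arm([
  [-0.001,0,0.02,0],
  [-0.001,0,0.035,0],
  [-0.001,0,0.045,0],
  [-0.001,0,0.049,0],
  [-0.001,0,0.0495,0],
  [-0.001,0,0.0495,0],
])

```text
clock: 41.7
eef_pos: [494.8, 179.3, 32.4]
eef_rot: [-3.141, -0.001, -0.222]
wrist_force: [-0.2, 0.3, 1.4]
finger_gap: 50.1
finger_force: 0.0
```

move_arm([
  [0,0,0,0],
  [0,0,0,0],
  [0,0,0,0],
  [0,0,0,0],
  [0,0,0,0],
], jaw=0.01)

```text
clock: 42.2
eef_pos: [494.5, 179.3, 31.9]
eef_rot: [-3.141, -0.0, -0.222]
wrist_force: [-0.4, 0.9, 0.9]
finger_gap: 19.6
finger_force: 25.0
```

move_arm([
  [0,0,-0.02,0],
  [0,0,-0.06,0],
  [0,0,-0.1,-0.1],
  [0,0,-0.12,-0.2],
  [0,0,-0.12,-0.222],
  [0,0,-0.12,-0.222],
])

```text
clock: 42.8
eef_pos: [494.0, 179.1, 150.6]
eef_rot: [3.141, 0.001, -0.002]
wrist_force: [-0.3, 0.0, -2.4]
finger_gap: 20.0
finger_force: 25.0
```

```bash
python3 -c "
from h import *
a=slot(0,-62,88)
rows((*a,150,5))"
```

```text
[-0.0247, 0.3919, 0.0006, -0.0891]
```

move_arm([
  [0,0.05,0,0],
  [0,0.1,0,0],
  [0,0.15,0,0],
  [-0.01,0.2,0,0],
  [-0.02,0.25,0,0],
  [-0.025,0.3,0,0],
  [-0.025,0.345,0,-0.05],
  [-0.025,0.38,0,-0.089],
  [-0.025,0.392,0,-0.089],
  [-0.025,0.392,0,-0.089],
])

```text
clock: 43.8
eef_pos: [468.6, -213.4, 150.0]
eef_rot: [-3.14, 0.002, 0.084]
wrist_force: [-0.9, 0.2, -1.8]
finger_gap: 19.7
finger_force: 25.0
```

move_arm([
  [0,0,0.02,0],
  [0,0,0.06,0],
  [0,0,0.09,0],
  [0,0,0.105,0],
  [0,0,0.108,0],
  [0,0,0.108,0],
  [0,0,0.108,0],
  [0,0,0.108,0],
])

```text
clock: 44.6
eef_pos: [469.8, -212.7, 44.7]
eef_rot: [3.141, -0.001, 0.089]
wrist_force: [-0.0, 0.8, -1.6]
finger_gap: 20.3
finger_force: 25.0
```

```bash
python3 -c "
from h import *
a=slot(0,-62,88)
rows((*a,33.1,5))"
```

```text
[-0.0013, -0.0001, 0.0116, 0.0015]
```

move_arm([
  [-0.001,0,0.005,0],
  [-0.001,0,0.009,0],
  [-0.001,0,0.011,0],
  [-0.001,0,0.0117,0],
  [-0.001,0,0.0117,0],
  [-0.001,0,0.0117,0],
])

```text
clock: 45.2
eef_pos: [468.2, -212.8, 32.8]
eef_rot: [-3.141, 0.0, 0.089]
wrist_force: [-7.1, 4.3, 13.5]
finger_gap: 19.9
finger_force: 25.0
```

move_arm([
  [0,0,0,0],
  [0,0,0,0],
  [0,0,0,0],
  [0,0,0,0],
], jaw=0.045)

```text
clock: 45.6
eef_pos: [468.3, -212.8, 31.9]
eef_rot: [-3.142, 0.0, 0.089]
wrist_force: [0.7, 0.1, 0.4]
finger_gap: 44.3
finger_force: 0.0
```

move_arm([
  [0,0,-0.02,0],
  [0,0,-0.06,0],
  [0,0,-0.1,0],
  [0,0,-0.12,0.088],
  [0,0,-0.12,0.088],
  [0,0,-0.12,0.088],
  [0,0,-0.12,0.088],
])

```text
clock: 46.3
eef_pos: [467.8, -212.5, 150.6]
eef_rot: [-3.14, 0.002, 0.002]
wrist_force: [0.8, -0.3, 0.7]
finger_gap: 44.9
finger_force: 0.0
```

```bash
python3 -c "
from h import *
tray()
rows((531,-5,150,0))"
```

```text
[0.0636, -0.2074, 0.0006, 0.002]
```

move_arm([
  [0.01,-0.05,0,0],
  [0.03,-0.09,0,0],
  [0.045,-0.135,0,0],
  [0.06,-0.18,0,0],
  [0.0635,-0.2075,0,0.002],
  [0.0635,-0.2075,0,0.002],
  [0.0635,-0.2075,0,0.002],
  [0.0635,-0.2075,0,0.002],
], jaw=0)

```text
clock: 47.15
eef_pos: [531.4, -6.2, 151.5]
eef_rot: [3.142, 0.001, -0.002]
wrist_force: [-0.4, -0.2, -0.4]
finger_gap: 0.3
finger_force: 0.0
```

```bash
python3 -c "
from h import *
c=viewer.camera('top');w=cloud(c);cv2.imwrite('pics/t6.png',cv2.resize(c['frame'][90:250,120:500],None,fx=2,fy=2))
for r in strips(w,(400,680,-450,-150),42,62,60): print(*[round(float(v),1) for v in r])
rows((531,-5,74,0))"
```

```text
667.8 -285.7 52.0 270.2 3.1 -85.1 257.0
550.2 -434.8 52.6 256.8 3.9 5.0 293.0
608.1 -380.7 57.5 84.3 21.3 4.0 296.0
599.6 -291.8 57.5 83.5 21.0 5.6 285.0
590.4 -204.5 57.6 84.6 20.6 5.5 272.0
483.2 -389.6 57.6 83.3 21.7 4.7 317.0
476.6 -302.1 57.8 84.0 20.9 5.2 301.0
467.6 -215.3 57.8 83.7 20.3 5.0 291.0
[-0.0004, -0.0013, 0.0777, -0.0023]
```

View pics/t6.png

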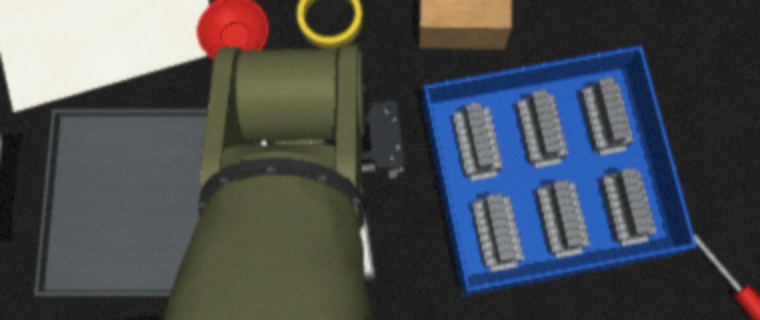

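All six strips stand flat in the tote in two rows (about (450–650, 80–270)), with ridge tops level at about 57.6 mm. The tray is empty and the tote hasn't moved. Next I'll press CLEAR.

move_arm([
  [0,-0.001,0.03,0],
  [0,-0.001,0.06,0],
  [0,-0.001,0.072,0],
  [0,-0.001,0.0775,0],
  [0,-0.001,0.0775,0],
  [0,-0.001,0.0775,0],
])

```text
clock: 47.8
eef_pos: [532.3, -4.5, 75.7]
eef_rot: [3.141, -0.002, -0.001]
wrist_force: [0.1, -0.2, 0.9]
finger_gap: 0.3
finger_force: 0.0
```

move_arm([
  [0,0,0.004,0],
  [0,0,0.007,0],
  [0,0,0.009,0],
  [0,0,0.0105,0],
  [0,0,0.0115,0],
  [0,0,0.0115,0],
  [0,0,0.0115,0],
])

```text
clock: 48.5
eef_pos: [531.8, -4.3, 63.3]
eef_rot: [3.142, -0.0, -0.001]
wrist_force: [0.1, -0.4, 2.8]
finger_gap: 0.5
finger_force: 1.8
```

move_arm([
  [0,0,0.001,0],
  [0,0,0.002,0],
  [0,0,0.002,0],
  [0,0,0.002,0],
  [0,0,0.002,0],
])

```text
clock: 49.0
eef_pos: [531.9, -4.3, 61.3]
eef_rot: [3.142, -0.001, -0.001]
wrist_force: [-0.3, 1.0, 5.2]
finger_gap: 0.2
finger_force: 3.1
```

move_arm([
  [0,0,0.0007,0],
  [0,0,0.0007,0],
  [0,0,0.0007,0],
  [0,0,0.0007,0],
])

```text
clock: 49.4
eef_pos: [531.9, -4.3, 61.1]
eef_rot: [3.142, -0.001, -0.001]
wrist_force: [-2.0, -0.7, 13.4]
finger_gap: 0.4
finger_force: 6.5
```

move_arm([
  [0,0,-0.01,0],
  [0,0,-0.03,0],
  [0,0,-0.04,0],
  [0,0,-0.04,0],
  [0.03,-0.002,-0.04,0],
  [0.055,-0.003,-0.04,0],
  [0.065,-0.003,-0.04,0],
  [0.065,-0.003,-0.04,0],
  [0.065,-0.003,-0.04,0],
  [0.065,-0.003,-0.04,0],
])

```text
clock: 50.4
eef_pos: [596.0, -1.3, 100.0]
eef_rot: [-3.142, 0.001, -0.001]
wrist_force: [0.2, 0.2, -0.1]
finger_gap: 1.0
finger_force: 0.0
```

```bash
python3 -c "
from h import *
rows((597,-1.5,74,0))"
```

```text
[0.001, 0.0002, 0.026, -0.0012]
```

CLEAR bottomed out at 13 N and is released. Now START.

move_arm([
  [0.001,0,0.015,0],
  [0.001,0,0.025,0],
  [0.001,0,0.03,0],
  [0.001,0,0.034,0],
  [0.001,0,0.037,0],
  [0.001,0,0.0385,0],
  [0.001,0,0.0385,0],
  [0.001,0,0.0385,0],
])

```text
clock: 51.2
eef_pos: [597.7, -1.4, 62.2]
eef_rot: [3.142, -0.0, -0.001]
wrist_force: [-3.2, -0.3, 5.9]
finger_gap: 0.6
finger_force: 2.1
```

move_arm([
  [0,0,0.001,0],
  [0,0,0.0015,0],
  [0,0,0.0015,0],
  [0,0,0.0015,0],
])

```text
clock: 51.6
eef_pos: [597.9, -1.4, 61.2]
eef_rot: [3.142, -0.001, -0.001]
wrist_force: [-5.6, -0.3, 10.6]
finger_gap: 0.6
finger_force: 5.4
```

move_arm([
  [0,0,-0.01,0],
  [0,0,-0.05,0],
  [0,0,-0.1,0],
  [0,0,-0.12,0],
  [-0.05,0,-0.12,0],
  [-0.1,0,-0.12,0],
  [-0.15,0,-0.12,0],
  [-0.18,0,-0.12,0],
  [-0.18,0,-0.12,0],
  [-0.18,0,-0.12,0],
])

```text
clock: 52.6
eef_pos: [418.3, -1.2, 181.1]
eef_rot: [3.141, -0.002, -0.001]
wrist_force: [0.3, 0.7, -0.3]
finger_gap: 0.9
finger_force: 0.0
```

```bash
python3 -c "
from h import *
tray();s=manip.read_state();print(s['clock'],s['eef_pos'],s['wrist_force'])
c=viewer.camera('top');cv2.imwrite('pics/t9.png',c['frame'])"
```

```text
52.65 [418.64451185  -1.21552445 180.84203963] [ 0.09647808 -0.07454389  0.2517211 ]
```

View pics/t9.png

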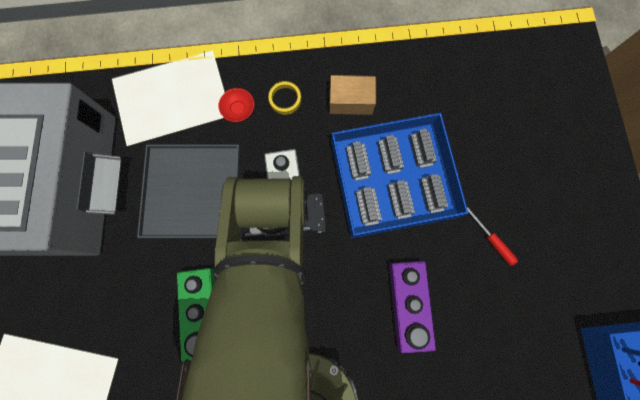

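The tray (190,190) is empty, all six strips are in the tote (400,175), the bystanders haven't moved, and the arm is clear.

```bash
python3 -c "
from cell import manip
print(manip.sign_off())"
```

```text
the job is handed in; nothing more can be done
None
```

I pressed HOLD, moved all six strips upright onto the tote floor, pressed and released CLEAR, then pressed START, and handed the job in at about 53 s; the sign-off returned no verdict.

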